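# Close the dust box top and start its fan

## Task

The perforated top of the sanding dust box is standing up on its spring: push it down smoothly, without slamming it, until it lies level and its catch keeps it there by itself. Then switch the fan on by flipping the bat toggle on the small grey box over to its other side. Leave the other things on the bench where they are.

Things in the scene. Friction and masses are not known exactly. Their poses are not given: they have to be found in the camera images.
- dust_box: The fixed dust box: a dark steel tray 200 (x) x 220 (y) x 60 mm high, open at the top under the plate. Origin at the centre of its underside, on the bench; its x points from its front (louvred, nearer the robot) to the hinge side. The plate's hinge line runs along its y, 95 mm behind the origin (+x) and 60 mm up.
- plate (a joint): Tilt of the dust box's top, an aluminium plate 200 x 220 x 5 mm with rows of holes, hinged along its far (+x) edge. 0 = level, positive = near edge raised; starts at 0.37 to 0.46 rad. A spring pushes it up. A hidden catch under the near edge takes it only at 0; the solid stop is at -0.012 rad. Push it to the stop, let go and it stays at about 0; let go earlier and it springs up.
- plate_press (a point): Point on the plate's top face, midway across its width, 155 mm from the hinge line, 35 mm in from the near edge. It moves with the plate; when level it lies 60 mm in front (-x) of the dust box's origin, 65 mm above the bench (63 mm at the stop). Pushed here the plate takes about 1 N at first, growing to about 8 N some 10 mm above level, and less after that until the stop.
- switch_box: The fixed fan switch box, grey, 85 (x) x 60 (y) x 45 mm high, to the left or the right of the dust box; a steel bat toggle stands in the middle of its top. Origin at the centre of its underside; the toggle tilts along the box's x, and at the start it leans to -x.
- toggle (a joint): Tilt of the steel bat toggle about a pivot 46 mm above the bench, over the switch box's origin: 0 = off, leaning 0.35 rad to the box's -x; 0.7 = on, leaning 0.35 rad to its +x. It snaps over when pushed past upright (0.35) and stays at the end it is on; about 2 to 4 N at the bat is enough.
- toggle_tip (a point): The tip of the bat toggle, 44 mm from its pivot; the bat is round, 7 mm thick at its foot and 13 mm near its tip. The tip is 87 mm above the bench at either end of its swing.
- parts_bin: Loose blue parts bin 110 x 90 x 50 mm, on the side of the dust box where the switch box is not; origin at the centre of its underside. Leave alone.
- tumbler: Loose dark steel drinking tumbler, 82 mm across, 165 mm high; origin at the centre of its underside. Leave alone.
- oil_bottle: Loose amber bottle, 54 mm across, 130 mm high; origin at the centre of its underside. Leave alone.
- sanding_block: Loose hand sanding block 120 x 65 x 40 mm; origin at the centre of its underside. Leave alone.
Not all that is in view belongs to the job. Several things look just like the switch_box: the one meant starts farthest to the robot's left.

How it is judged:
By the outcome, as a careful person would: the job done as asked, in the order asked, and still so for the second after the job is handed in, with the robot touching nothing.
It also fails if it takes over 42 s, if anything falls off the work surface, if the arm or the gripper's body presses on something with over 40 N, if the wrist force passes 120 N, or if a joint passes its speed limit or range.

## Robot

A 6-joint arm with a two-finger parallel gripper is mounted at the origin on the work surface. World frame = base frame: x ahead of the robot, y to its left, z up, the work surface at z = 0. Lengths are in m, angles in rad, forces in N, time in s.
With the tool pointing down it reaches from about 0.25 to 0.725 m from the base axis. Payload 9.7 kg.
Tool frame: the origin (TCP) lies between the finger pads; the fingertips stand 14 mm ahead of it and the grasp point (between the pads) lies 5 mm behind it; z points along the fingers, y is the line along which they close (so a half turn about z gives the same grasp; the last joint's range is limited). The gripper opens to 85 mm and grips with 20 to 120 N. Pads are 22 mm wide; open, the fingers measure 114 mm over their backs; the gripper's body (76 mm by 85 mm) begins 54 mm behind the grasp point. The pads swing forward as they close: fully open they stand 13 mm farther back than shut.
Start: joints at [1.235, 0.087, 0.176, 1.66, 0, 1.571], TCP at [0.181, 0.519, 0.245] pointing down, gripper open.
Joint ranges: [-3.13, 3.13], [-0.85, 1.81], [-1.15, 1.24], [-2.2, 2.28], [-1.44, 1.52], [-3.14, 3.14]. Speed limits (rad/s): [2.22, 2.22, 2.57, 3.14, 3.14, 3.14].

## Interface

Orientations are given as a unit quaternion [w, x, y, z].
In Python, from station import r gives the robot as it stands. The module is installed in compiled form; this text tells all that it offers.
- The arm moves only by the shell command python3 -m creep 'ROWS'. ROWS is JSON, a list of rows, each an object with "jaw": the opening, from -1 (shut) to 1 (fully open), so that 0 is half open; "travel": the shift along the tool's x, y, z in cm, a list of three; "yaw": the turn about the tool's z in degrees. A call has 1 to 12 rows; each row shifts and turns the commanded pose from where the row before left it, along the tool's axes as they then stand; what a row does not reach is not made up. A row lasts 1/12 s, in which the tool goes at most 41.7 mm and 7.16 degrees, less where a joint would pass 70% of its speed; a pose out of reach is approached as far as the arm can. A call is refused whole if a number of a shift passes 4.17 or a number of a turn 7.16, either way. A call with a gripper value outside its range is refused whole. The fingers move at their own pace and stop on an object; the grip force is fixed at half the most. Time passes only in rows, so rows that do not move let the fingers close. It gives the time, the measured TCP pose, the force, the opening and the grip force at its end, in the units of the state.
- r.sense(): the state, without advancing time (a new reading comes with each control period).
- r.capture(name): name is "scene" or "side" or "wrist"; returns (picture, depth): 400x640x3 uint8, red, green, blue; 400x640 float32, m along the optical axis (not along the pixel's ray), 0 where there is no reading.
- r.get_calibration(name): a dict with "intrinsics" (3x3 intrinsics, pixels), "rvec" (rotation vector, rad) and "tvec" (3), from world to camera coordinates, as OpenCV has them. Camera axes: x right, y down, z forward; pixel columns grow to the right and rows downward; lengths in m; the calibration is good to about 2 mm. A picture is of the moment at which its call begins: read the wrist's pose just before it. get_calibration takes no time and is no camera call; for the wrist camera it gives the pose at the moment of the call.
- r.job_done(): hands the job in; it is judged then, once.
Trained networks look in the newest picture that a camera, given by its name, has taken for a name from the list of things; names that differ only in an ending like _2 or _b are one class to them, and where a whole thing is asked for, a point or a joint stands for the part that bears it (a point fixed in the world has none). Each returns a list of dicts, best first, with "conf" (0 to 1); they miss things now and then, are a little off and sometimes report something else, mostly with a low value. They report only what shows in the picture. A call takes as long as a camera call. They do not tell look-alikes from the thing itself.
- r.spot_in(camera, target): "xyz" ([x, y, z] in m, in world coordinates, good to about 4 mm: the middle of the surface that is visible of it).
- r.place_of(camera, target): "xyz" ([x, y, z] in m, in world coordinates, good to about 4 mm: a listed point, or the origin of a listed thing).
The state is a dict: "time": time; "q": joint angles; "joint_vel": joint speeds; "tau": joint torques, N m; "ee_pos": TCP position; "tool_rot": TCP orientation; "wrist_force": force on the tool from outside, world axes, zero at the start; "wrist_torque": the same for the moment, N m; "finger_gap": opening from 0.0 (shut) to 1.0 (fully open); "grasp_force": force on a finger pad.
Only numpy, scipy, OpenCV 4.12 (cv2) and the standard library are available. Lean on these libraries where they do the work, as an engineer would, in place of code of your own. Each camera call takes 0.05 s, during which the arm holds its last target. There are 200 camera calls.

## Working session

There is one attempt and no reset: what is moved stays moved. The work goes in short steps, Python scripts to look and compute and a shell command to move; the robot and the scene stay as the last step left them, time stands still between calls to the robot, and variables do not carry over. Pictures are saved under pics/ and viewed, at most 10 in all, crops included, and the job is handed in when it is done.

```bash
mkdir -p pics; python3 - <<'E'
from station import r
import cv2,numpy as np
s=r.sense();print({k:np.round(s[k],3).tolist() for k in s})
for c in("scene","side"):
    p,d=r.capture(c);cv2.imwrite(f"pics/{c}0.png",p[:,:,::-1])
    for t in("dust_box","plate_press","switch_box","toggle_tip","parts_bin","tumbler","oil_bottle","sanding_block"):
        print(c,t,[(np.round(o["xyz"],3).tolist(),round(o["conf"],2)) for o in r.place_of(c,t)[:5]])
print(r.sense()["time"])
E
```

```text
{'time': 0.0, 'q': [1.235, 0.087, 0.175, 1.66, -0.0, 1.571], 'joint_vel': [0.001, 0.0, -0.001, 0.0, 0.0, 0.0], 'tau': [-0.002, -52.039, 46.48, 0.017, -0.0, -0.0], 'ee_pos': [0.181, 0.519, 0.245], 'tool_rot': [-0.0, 0.167, 0.986, -0.001], 'wrist_force': [-0.09, 0.44, 0.625], 'wrist_torque': [-0.008, -0.002, 0.014], 'grasp_force': 0.0, 'finger_gap': 0.997}
scene dust_box [([0.564, 0.003, -0.001], 0.64)]
scene plate_press [([0.521, 0.012, 0.129], 0.62)]
scene switch_box [([0.432, -0.47, 0.001], 0.89), ([0.286, -0.404, 0.001], 0.85), ([0.427, -0.317, 0.003], 0.84)]
scene toggle_tip [([0.271, -0.407, 0.09], 0.51), ([0.42, -0.48, 0.093], 0.47), ([0.418, -0.316, 0.088], 0.36)]
scene parts_bin [([0.489, 0.31, 0.001], 0.67)]
scene tumbler []
scene oil_bottle [([0.735, 0.309, -0.0], 0.8)]
scene sanding_block [([0.677, -0.402, -0.001], 0.92)]
side dust_box [([0.567, 0.003, -0.003], 0.65)]
side plate_press [([0.519, 0.004, 0.128], 0.73)]
side switch_box [([0.429, -0.315, -0.001], 0.69), ([0.282, -0.399, 0.005], 0.63)]
side toggle_tip [([0.417, -0.322, 0.087], 0.55), ([0.27, -0.402, 0.089], 0.51), ([0.424, -0.48, 0.089], 0.5)]
side parts_bin [([0.491, 0.307, 0.002], 0.69)]
side tumbler [([0.658, 0.386, -0.002], 0.83)]
side oil_bottle [([0.735, 0.309, -0.002], 0.88)]
side sanding_block [([0.676, -0.4, -0.001], 0.65)]
0.9
```

View pics/scene0.png

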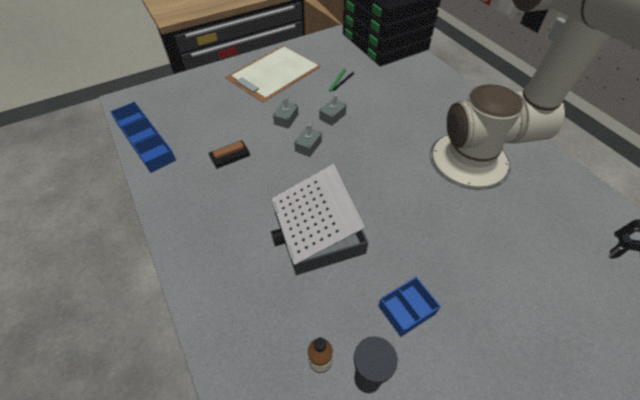

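View pics/side0.png

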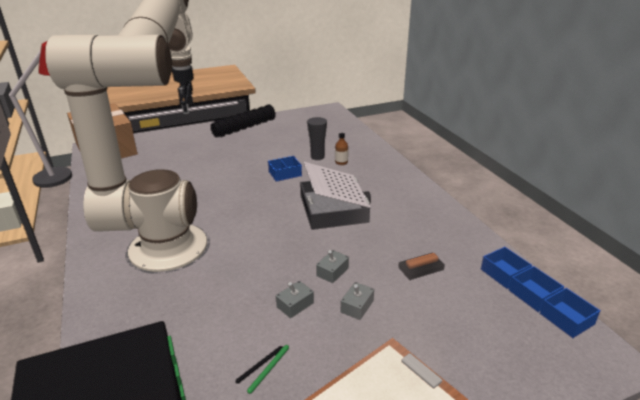

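The pictures show the plate raised (scene ~320,210). Three switch boxes sit to the right; the leftmost is at scene (308,140), side (333,265), at about (0.428, -0.316). Next I'll fit yaws from the depth.

```bash
cat > h.py <<'E'
from station import r
import cv2,numpy as np
def cloud(c):
    p,d=r.capture(c);k=r.get_calibration(c);K=np.array(k["intrinsics"]);R=cv2.Rodrigues(np.array(k["rvec"],float))[0]
    v,u=np.nonzero(d>0);z=d[v,u]
    X=np.stack([(u-K[0,2])/K[0,0]*z,(v-K[1,2])/K[1,1]*z,z],1)
    return (X-np.array(k["tvec"]).ravel())@R, p
E
python3 - <<'E'
from h import *
for c in("scene","side"):
    P,_=cloud(c)
    m=(np.linalg.norm(P[:,:2]-[.428,-.316],axis=1)<.07)
    t=P[m&(P[:,2]>.038)&(P[:,2]<.05)]
    print(c,"box",len(t),cv2.minAreaRect((t[:,:2]*1000).astype(np.float32)),np.median(t[:,2]))
    t=P[m&(P[:,2]>.06)]; print("bat",len(t),t.mean(0).round(4),"top",t[t[:,2]>.08].mean(0).round(4) if (t[:,2]>.08).any() else None,t[:,2].max())
    m=(abs(P[:,0]-.56)<.15)&(abs(P[:,1])<.16)&(P[:,2]>.075)&(P[:,2]<.2)
    t=P[m]
    for _ in range(8):
        o=t.mean(0);n=np.linalg.svd(t-o,full_matrices=False)[2][2];n*=np.sign(n[2]);t=t[abs((t-o)@n)<.006]
    yaw=np.arctan2(-n[1],-n[0]);h=np.array([np.cos(yaw),np.sin(yaw)])
    print("plate",len(t),n.round(3),"tilt",np.arccos(n[2]).round(3),"yaw",yaw.round(3),o.round(3))
    L=np.stack([t[:,:2]@h,t[:,:2]@[-h[1],h[0]],t[:,2]],1);print(np.percentile(L,[1,99],axis=0).round(3), cv2.minAreaRect((t[:,:2]*1000).astype(np.float32)))
E
```

```text
scene box 319 ((431.7093505859375, -313.5308532714844), (87.19774627685547, 61.127525329589844), 31.981801986694336) 0.04447143600178391
bat 32 [ 0.4244 -0.3174  0.0761] top [ 0.4215 -0.3194  0.0841] 0.08844320637704392
plate 4450 [ 0.383 -0.069  0.921] tilt 0.4 yaw 2.964 [0.562 0.008 0.108]
[[-0.628 -0.209  0.076]
 [-0.477  0.008  0.14 ]] ((564.0425415039062, -0.07491302490234375), (223.7367706298828, 161.24282836914062), 79.27989196777344)
side box 392 ((429.9521484375, -314.22052001953125), (89.98876190185547, 62.62074279785156), 31.450132369995117) 0.04454726832317038
bat 30 [ 0.4201 -0.3217  0.0773] top [ 0.418  -0.3222  0.0849] 0.09026550659014806
plate 1322 [ 0.384 -0.071  0.921] tilt 0.401 yaw 2.958 [ 0.557 -0.01   0.109]
[[-0.629 -0.211  0.076]
 [-0.474  0.009  0.142]] ((564.1796264648438, -0.10964202880859375), (230.95159912109375, 165.4145965576172), 80.19738006591797)
```

```bash
python3 -m creep '[{"jaw":-1,"travel":[-2.6,-2,0],"yaw":0},{"jaw":-1,"travel":[-2.8,-2.2,0],"yaw":0},{"jaw":-1,"travel":[-2.8,-2.2,0],"yaw":0},{"jaw":-1,"travel":[-2.8,-2.2,0],"yaw":0},{"jaw":-1,"travel":[-2.8,-2.2,0],"yaw":0},{"jaw":-1,"travel":[-2.8,-2.2,0],"yaw":0},{"jaw":-1,"travel":[-2.8,-2.2,0],"yaw":0},{"jaw":-1,"travel":[-2.8,-2.2,0],"yaw":0},{"jaw":-1,"travel":[-2.8,-2.2,0],"yaw":0},{"jaw":-1,"travel":[-2.8,-2.2,0],"yaw":0},{"jaw":-1,"travel":[-2.8,-2.2,0],"yaw":0},{"jaw":-1,"travel":[-2.8,-2.2,0],"yaw":0}]'
```

```text
time: 2.0
ee_pos: [0.4108, 0.1602, 0.2456]
tool_rot: [0.0, 0.167, 0.986, 0.0]
wrist_force: [1.2, 0.6, -0.2]
finger_gap: 0.001
grasp_force: 0.0
```

```bash
python3 -m creep '[{"jaw":-1,"travel":[-2.8,-2.15,0],"yaw":0},{"jaw":-1,"travel":[-2.8,-2.15,0],"yaw":0},{"jaw":-1,"travel":[-2.8,-2.15,0],"yaw":0},{"jaw":-1,"travel":[-2.8,-2.15,0],"yaw":0},{"jaw":-1,"travel":[-2.8,-2.15,1],"yaw":0},{"jaw":-1,"travel":[0,0,2],"yaw":0},{"jaw":-1,"travel":[0,0,2],"yaw":0},{"jaw":-1,"travel":[0,0,2],"yaw":0},{"jaw":-1,"travel":[0,0,1.3],"yaw":0},{"jaw":-1,"travel":[0,0,0.5],"yaw":0},{"jaw":-1,"travel":[0,0,0],"yaw":0}]'
```

```text
time: 2.92
ee_pos: [0.5064, 0.0142, 0.1563]
tool_rot: [-0.001, 0.167, 0.986, -0.0]
wrist_force: [-0.6, 1.2, -0.5]
finger_gap: -0.0
grasp_force: 0.0
```

```bash
python3 -m creep '[{"jaw":-1,"travel":[0,0,0.25],"yaw":0},{"jaw":-1,"travel":[0,0,0.25],"yaw":0},{"jaw":-1,"travel":[0,0,0.25],"yaw":0},{"jaw":-1,"travel":[0,0,0.25],"yaw":0},{"jaw":-1,"travel":[0,0,0.25],"yaw":0},{"jaw":-1,"travel":[0,0,0.25],"yaw":0},{"jaw":-1,"travel":[0,0,0.25],"yaw":0},{"jaw":-1,"travel":[0,0,0.25],"yaw":0},{"jaw":-1,"travel":[0,0,0.25],"yaw":0},{"jaw":-1,"travel":[0,0,0.25],"yaw":0},{"jaw":-1,"travel":[0,0,0.25],"yaw":0},{"jaw":-1,"travel":[0,0,0.25],"yaw":0}]'; python3 -m creep '[{"jaw":-1,"travel":[0,0,0.25],"yaw":0},{"jaw":-1,"travel":[0,0,0.25],"yaw":0},{"jaw":-1,"travel":[0,0,0.25],"yaw":0},{"jaw":-1,"travel":[0,0,0.25],"yaw":0},{"jaw":-1,"travel":[0,0,0.25],"yaw":0},{"jaw":-1,"travel":[0,0,0.25],"yaw":0},{"jaw":-1,"travel":[0,0,0.25],"yaw":0},{"jaw":-1,"travel":[0,0,0.25],"yaw":0},{"jaw":-1,"travel":[0,0,0.25],"yaw":0},{"jaw":-1,"travel":[0,0,0.25],"yaw":0}]'
```

```text
time: 3.92
ee_pos: [0.5069, 0.0142, 0.1271]
tool_rot: [-0.0, 0.167, 0.986, -0.0]
wrist_force: [-1.8, 0.1, 3.8]
finger_gap: 0.001
grasp_force: 1.6
time: 4.75
ee_pos: [0.5068, 0.0143, 0.1022]
tool_rot: [-0.0, 0.167, 0.986, 0.0]
wrist_force: [-4.1, 0.1, 7.2]
finger_gap: 0.002
grasp_force: 3.0
```

```bash
python3 -m creep '[{"jaw":-1,"travel":[0,0,0.2],"yaw":0},{"jaw":-1,"travel":[0,0,0.2],"yaw":0},{"jaw":-1,"travel":[0,0,0.2],"yaw":0},{"jaw":-1,"travel":[0,0,0.2],"yaw":0},{"jaw":-1,"travel":[0,0,0.2],"yaw":0},{"jaw":-1,"travel":[0,0,0.2],"yaw":0},{"jaw":-1,"travel":[0,0,0.2],"yaw":0},{"jaw":-1,"travel":[0,0,0.15],"yaw":0},{"jaw":-1,"travel":[0,0,0.15],"yaw":0},{"jaw":-1,"travel":[0,0,0.1],"yaw":0},{"jaw":-1,"travel":[0,0,0.1],"yaw":0},{"jaw":-1,"travel":[0,0,0.1],"yaw":0}]'; python3 -m creep '[{"jaw":-1,"travel":[0,0,0.1],"yaw":0},{"jaw":-1,"travel":[0,0,0.1],"yaw":0},{"jaw":-1,"travel":[0,0,0.1],"yaw":0}]'
```

```text
time: 5.75
ee_pos: [0.5063, 0.0144, 0.0823]
tool_rot: [-0.001, 0.167, 0.986, 0.0]
wrist_force: [-6.3, 0.6, 8.6]
finger_gap: -0.002
grasp_force: 4.3
time: 6.0
ee_pos: [0.5063, 0.0144, 0.0792]
tool_rot: [-0.001, 0.167, 0.986, 0.0]
wrist_force: [-5.8, 1.6, 8.8]
finger_gap: -0.004
grasp_force: 4.5
```

```bash
python3 -m creep '[{"jaw":-1,"travel":[0,0,0.1],"yaw":0},{"jaw":-1,"travel":[0,0,0.05],"yaw":0}]'; python3 -m creep '[{"jaw":-1,"travel":[0,0,0.05],"yaw":0},{"jaw":-1,"travel":[0,0,0.05],"yaw":0}]'
```

```text
time: 6.17
ee_pos: [0.5063, 0.0144, 0.0778]
tool_rot: [-0.001, 0.167, 0.986, 0.0]
wrist_force: [-6.7, 0.5, 9.1]
finger_gap: -0.002
grasp_force: 4.7
time: 6.33
ee_pos: [0.5063, 0.0144, 0.0771]
tool_rot: [-0.001, 0.167, 0.986, 0.0]
wrist_force: [-9.9, 1.2, 16.4]
finger_gap: -0.001
grasp_force: 8.1
```

Force is rising, so this is near the stop. I'll press slightly more.

```bash
python3 -m creep '[{"jaw":-1,"travel":[0,0,0.05],"yaw":0},{"jaw":-1,"travel":[0,0,0],"yaw":0}]'
```

```text
time: 6.5
ee_pos: [0.5063, 0.0144, 0.0771]
tool_rot: [-0.0, 0.167, 0.986, 0.0]
wrist_force: [-9.4, 1.2, 15.1]
finger_gap: 0.001
grasp_force: 7.5
```

```bash
python3 -m creep '[{"jaw":-1,"travel":[0,0,0.05],"yaw":0},{"jaw":-1,"travel":[0,0,0.05],"yaw":0},{"jaw":-1,"travel":[0,0,0],"yaw":0}]'
```

```text
time: 6.75
ee_pos: [0.5063, 0.0144, 0.077]
tool_rot: [-0.0, 0.167, 0.986, 0.0]
wrist_force: [-11.2, 1.8, 23.3]
finger_gap: -0.0
grasp_force: 11.4
```

```bash
python3 -m creep '[{"jaw":-1,"travel":[0,0,-0.1],"yaw":0},{"jaw":-1,"travel":[0,0,-0.1],"yaw":0},{"jaw":-1,"travel":[0,0,-0.1],"yaw":0},{"jaw":-1,"travel":[0,0,-0.1],"yaw":0},{"jaw":-1,"travel":[0,0,-0.15],"yaw":0},{"jaw":-1,"travel":[0,0,-0.15],"yaw":0}]'
```

```text
time: 7.25
ee_pos: [0.507, 0.0142, 0.0819]
tool_rot: [-0.0, 0.167, 0.986, -0.0]
wrist_force: [-0.3, 0.5, 0.7]
finger_gap: -0.003
grasp_force: 0.0
```

```bash
python3 -m creep '[{"jaw":-1,"travel":[0,0,-2],"yaw":0},{"jaw":-1,"travel":[0,0,-3],"yaw":-5},{"jaw":-1,"travel":[0,0,-3],"yaw":-6},{"jaw":-1,"travel":[0,0,-3],"yaw":-6},{"jaw":-1,"travel":[0,0,-1],"yaw":-6},{"jaw":-1,"travel":[0,0,0],"yaw":-6},{"jaw":-1,"travel":[0,0,0],"yaw":-6},{"jaw":-1,"travel":[0,0,0],"yaw":-6},{"jaw":-1,"travel":[0,0,0],"yaw":-6},{"jaw":-1,"travel":[0,0,0],"yaw":-4.2},{"jaw":-1,"travel":[0,0,0],"yaw":0}]'; python3 -m creep '[{"jaw":-1,"travel":[2.0,-1.6,0],"yaw":0},{"jaw":-1,"travel":[2.7,-2.2,0],"yaw":0},{"jaw":-1,"travel":[2.7,-2.2,0],"yaw":0},{"jaw":-1,"travel":[2.7,-2.2,0],"yaw":0},{"jaw":-1,"travel":[2.7,-2.2,0],"yaw":0},{"jaw":-1,"travel":[2.7,-2.2,0],"yaw":0},{"jaw":-1,"travel":[2.7,-2.2,0],"yaw":0},{"jaw":-1,"travel":[2.7,-2.2,0],"yaw":0},{"jaw":-1,"travel":[2.7,-2.2,0],"yaw":0},{"jaw":-1,"travel":[2.7,-2.2,0],"yaw":0},{"jaw":-1,"travel":[2.7,-2.2,0],"yaw":0},{"jaw":-1,"travel":[0,0,0],"yaw":0}]'
python3 - <<'E'
from h import *
from scipy.spatial.transform import Rotation as Ro
for c in("scene","side"):
    P,p=cloud(c); cv2.imwrite(f"pics/{c}1.png",p[:,:,::-1])
    t=P[(abs(P[:,0]-.52)<.03)&(abs(P[:,1]-.01)<.06)&(P[:,2]>.04)&(P[:,2]<.2)];print(c,"plate z",np.percentile(t[:,2],[10,50,90]).round(3))
    m=(np.linalg.norm(P[:,:2]-[.43,-.316],axis=1)<.05)&(P[:,2]<.1)&(P[:,2]>.06);print("bat",P[m].mean(0).round(4))
s=r.sense();w,x,y,z=s["tool_rot"];R=Ro.from_quat([x,y,z,w]).as_matrix()
print(s["time"],s["ee_pos"].round(4) if hasattr(s["ee_pos"],'round') else s["ee_pos"],R.round(3))
for name,g in(("start",[.384,-.343,.076]),("C",[.431,-.314,.076])):print(name,(R.T@(np.array(g)-s["ee_pos"])*100).round(2))
E
```

```text
time: 8.17
ee_pos: [0.5071, 0.0142, 0.2019]
tool_rot: [-0.0, -0.277, 0.961, -0.0]
wrist_force: [-0.0, -0.6, 0.1]
finger_gap: 0.006
grasp_force: 0.0
time: 9.17
ee_pos: [0.384, -0.3439, 0.2015]
tool_rot: [-0.001, -0.272, 0.962, -0.0]
wrist_force: [0.9, 0.2, -0.4]
finger_gap: 0.0
grasp_force: 0.0
scene plate z [0.063 0.065 0.067]
bat [ 0.4242 -0.3172  0.0774]Traceback (most recent call last):
  File "<stdin>", line 5, in <module>
    return _quantile_unchecked(
        a, q, axis, out, overwrite_input, method, keepdims, weights)
    return _ureduce(a,
                    func=_quantile_ureduce_func,
    ...<5 lines>...
                    overwrite_input=overwrite_input,
                    method=method)
    r = func(a, **kwargs)
    result = _quantile(arr,
                       quantiles=q,
    ...<2 lines>...
                       out=out,
                       weights=wgt)
    slices_having_nans = np.isnan(arr[-1, ...])
                                  ~~~^^^^^^^^^
IndexError: index -1 is out of bounds for axis 0 with size 0
```

```bash
python3 -m creep '[{"jaw":-1,"travel":[0,0,1.5],"yaw":0},{"jaw":-1,"travel":[0,0,2.5],"yaw":0},{"jaw":-1,"travel":[0,0,2.5],"yaw":0},{"jaw":-1,"travel":[0,0,2.5],"yaw":0},{"jaw":-1,"travel":[0,0,2],"yaw":0},{"jaw":-1,"travel":[0,0,1],"yaw":0},{"jaw":-1,"travel":[0,0,0.5],"yaw":0},{"jaw":-1,"travel":[0,0,0],"yaw":0}]'; python3 -m creep '[{"jaw":-1,"travel":[-0.4,0.03,0],"yaw":0},{"jaw":-1,"travel":[-0.4,0.03,0],"yaw":0},{"jaw":-1,"travel":[-0.4,0.03,0],"yaw":0},{"jaw":-1,"travel":[-0.4,0,0],"yaw":0},{"jaw":-1,"travel":[-0.4,0,0],"yaw":0},{"jaw":-1,"travel":[-0.4,0,0],"yaw":0}]'; python3 -m creep '[{"jaw":-1,"travel":[-0.4,0,0],"yaw":0},{"jaw":-1,"travel":[-0.4,0,0],"yaw":0}]'
```

```text
time: 9.93
ee_pos: [0.386, -0.3388, 0.0769]
tool_rot: [-0.0, -0.275, 0.961, 0.0]
wrist_force: [0.2, -0.4, -0.5]
finger_gap: -0.0
grasp_force: 0.0
time: 10.43
ee_pos: [0.4061, -0.3261, 0.0778]
tool_rot: [-0.0, -0.275, 0.961, -0.0]
wrist_force: [-2.8, -2.4, 2.3]
finger_gap: -0.0
grasp_force: 1.8
time: 10.6
ee_pos: [0.4129, -0.3217, 0.0775]
tool_rot: [0.0, -0.275, 0.961, -0.0]
wrist_force: [0.0, -0.6, 1.0]
finger_gap: 0.0
grasp_force: 0.4
```

```bash
python3 -m creep '[{"jaw":-1,"travel":[-0.4,0,0],"yaw":0},{"jaw":-1,"travel":[-0.4,0,0],"yaw":0},{"jaw":-1,"travel":[0,0,0],"yaw":0}]'; python3 -m creep '[{"jaw":-1,"travel":[1,0,0],"yaw":0},{"jaw":-1,"travel":[2,0,0],"yaw":0},{"jaw":-1,"travel":[1.5,0,-1],"yaw":0},{"jaw":-1,"travel":[0,0,-2.5],"yaw":0},{"jaw":-1,"travel":[0,0,-3],"yaw":0},{"jaw":-1,"travel":[0,0,-3],"yaw":0},{"jaw":-1,"travel":[0,0,-3],"yaw":0},{"jaw":-1,"travel":[0,0,0],"yaw":0}]'
python3 - <<'E'
from h import *
for c in("scene","side"):
    P,p=cloud(c); cv2.imwrite(f"pics/{c}2.png",p[:,:,::-1])
    print(c,[(np.round(o["xyz"],3).tolist(),round(o["conf"],2)) for o in r.place_of(c,"toggle_tip")])
    m=(np.linalg.norm(P[:,:2]-[.43,-.316],axis=1)<.05)&(P[:,2]<.1)&(P[:,2]>.06);print("bat",m.sum(),P[m].mean(0).round(4))
    t=P[(abs(P[:,0]-.52)<.03)&(abs(P[:,1]-.01)<.06)&(P[:,2]>.04)&(P[:,2]<.2)];print(len(t) and np.percentile(t[:,2],[10,50,90]))
    for t in("tumbler","oil_bottle","sanding_block","parts_bin"):print(t,[np.round(o["xyz"],3).tolist() for o in r.place_of(c,t)[:1]])
E
```

```text
time: 10.85
ee_pos: [0.42, -0.317, 0.0771]
tool_rot: [0.0, -0.276, 0.961, 0.0]
wrist_force: [-1.4, 0.1, 0.2]
finger_gap: -0.001
grasp_force: 0.0
time: 11.52
ee_pos: [0.3816, -0.3429, 0.2083]
tool_rot: [0.002, -0.275, 0.961, -0.003]
wrist_force: [0.3, -0.5, -0.1]
finger_gap: -0.002
grasp_force: 0.0
scene [([0.418, -0.479, 0.09], 0.5), ([0.267, -0.405, 0.093], 0.39), ([0.442, -0.302, 0.09], 0.37)]
bat 23 [ 0.4423 -0.305   0.079 ]
[0.06299813 0.06482666 0.06689789]
tumbler [[0.664, 0.391, 0.003]]
oil_bottle [[0.735, 0.308, 0.004]]
sanding_block [[0.676, -0.403, -0.002]]
parts_bin [[0.491, 0.311, 0.0]]
side [([0.267, -0.404, 0.088], 0.59), ([0.422, -0.482, 0.093], 0.42), ([0.442, -0.304, 0.086], 0.39), ([0.504, 0.009, 0.067], 0.22)]
bat 38 [ 0.4372 -0.3102  0.0758]
0
tumbler []
oil_bottle [[0.736, 0.308, 0.0]]
sanding_block [[0.676, -0.399, 0.001]]
parts_bin [[0.492, 0.301, 0.001]]
```

The toggle tip is now at (0.442, -0.303), on the box's +x side. The plate is level at 65 mm and the robot is clear of everything.

```bash
python3 -c "
from station import r
print(r.job_done())"
```

```text
the job is handed in; nothing more can be done
None
```

I pushed the plate down smoothly until its catch held it level at 65 mm, then flipped the leftmost switch box's toggle over to on; the other things on the bench stayed where they were, and I handed the job in after about 12 s of robot time.

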